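# Free the jammed ball feeder

### The job

A big red ball has got into the feeder for the green balls and is jammed in its outlet. Slide the catch tray under the outlet, far end first with the grip tab away from the feeder, then push the red ball back up the siding, without lifting it out, past the yellow roller until you feel it press firmly (about 8 N) against the end stop's buffer, let go of it so that it stays there, and let the three green balls run out into the tray. Feel for the stop and push gently, never harder than about 15 N on the red ball or the feeder, and leave the other things on the bench alone.

Things in the scene. Friction and masses are not known exactly. Their poses are not given: they have to be found in the camera images.
- feeder: Plywood ball feeder: sloping board 235 x 124 mm with walls 32 mm above it. Origin: on the table, under the middle of the outlet lip; x points level up the slope, y left, z up. Board top at height 50 mm + 0.213 x (12 degrees). Under the lip it is free to 40 mm height as far back as x = 65 mm.
- outlet (a point): Middle of the outlet on the board: feeder x = 4, y = 0 mm. The outlet is a 46 mm wide gap between two posts, feeder x = 0 to 8 mm. Straight up behind it (y = 0) runs the siding, 58 mm wide; the lane of the green balls joins from the right (-y).
- siding_mouth (a point): Where the siding's right wall begins: on the board, feeder x = 93, y = 0 mm. In the siding an end stop with a sprung rubber buffer is set anew each time, at an unmeasured place; a yellow spring roller stands 35 mm before it on the left. The red ball squeezes past the roller (up to 6 N) and stays at the buffer, its centre then at x = 105 to 175 mm; short of that it rolls back down.
- big_ball: Red lacquered wooden ball, 54 mm diameter, 40 to 80 g, jammed in the outlet; the origin is its centre. At the start its front sticks out about 11 mm before the lip, with its centre about 28 mm above the board.
- tray_grip (a point): Middle of the blue grip tab of the grey catch tray, 55 mm above the tray's underside. The tray is 150 x 130 mm, with walls 32 mm high and 5 mm thick, 0.25 to 0.4 kg; the tab is 12 mm thick along x, 50 mm wide along y, its top 74 mm above the table. The tab stands on the tray's end wall: x points from the tab along the tray, whose middle is 69 mm from the tab and whose far end is 144 mm from it; y is across the tray, z up.
- ball1: Small green wooden ball, 36 mm diameter, 18 g, waiting in the feeder's lane behind the red ball; the origin is its centre. It rolls down out of the feeder on its own as soon as the outlet is free.
- ball2: Small green wooden ball, 36 mm diameter, 18 g, waiting in the feeder's lane behind the red ball; the origin is its centre. It rolls down out of the feeder on its own as soon as the outlet is free.
- ball3: Small green wooden ball, 36 mm diameter, 18 g, waiting in the feeder's lane behind the red ball; the origin is its centre. It rolls down out of the feeder on its own as soon as the outlet is free.
- buffer (a joint): How far the black rubber buffer on the end stop is pressed in, in m: 0 when free, 0.001 at 4 N, 0.002 at 8 N, 0.006 at most; it springs back.
- glue: Bystander: wood-glue bottle, 64 mm diameter, 190 mm tall, origin at the middle of its underside. To be left alone.
- can: Bystander: red paint can, 80 mm diameter, 100 mm tall, origin at the middle of its underside. To be left alone.
- vial: Bystander: small amber jar with white cap, 34 mm diameter, 62 mm tall, origin at the middle of its underside. To be left alone.
- hammer: Bystander: hammer lying flat, handle along its x axis, origin at the middle of its underside. To be left alone.
- screwdriver: Bystander: screwdriver lying flat along its x axis, origin at the middle of its underside. To be left alone.
- track: Bystander: short piece of model track, 98 x 32 x 10 mm, lying along its x axis, origin at the middle of its underside. To be left alone.
- cup: Bystander: white mug, 70 mm diameter, 85 mm tall, origin at the middle of its underside. To be left alone.
Mind the look-alikes: they are no part of the job. Leave any pink look-alike of the ball2 alone.

How it is judged (in metres and radians):
On the way, in this order (a step that is already met when the one before it is completed fails the run):
1. the tray stands under the outlet, tab away from the feeder, while the red ball is still in the outlet (x of tray_grip in the frame of feeder between -0.145 and -0.08 m and y of tray_grip in the frame of feeder between -0.045 and 0.045 m and angle between the x axis of tray_grip and the x axis of feeder, either way round below 0.4 rad and height (world z) of tray_grip below 0.062 m and x of big_ball in the frame of feeder below 0.04 m), for 0.2 s.
2. the red ball is pressed firmly against the end stop: its buffer gives by more than 1 mm (4 N) (value of joint buffer above 0.001 m and x of big_ball in the frame of feeder above 0.1 m and contact force between the fingers and big_ball above 2 N), for 0.1 s.
3. the red ball is in the siding and stays there with the fingers off it (x of big_ball in the frame of feeder between 0.1 and 0.185 m and y of big_ball in the frame of feeder between -0.008 and 0.008 m and z of big_ball in the frame of feeder below 0.125 m and contact force between the fingers and big_ball below 0.05 N and linear speed of big_ball below 0.02 m/s), for 0.2 s.
At the end, for the whole second after the job is handed in: the red ball rests in the siding, held by roller and stop with nothing else touching it (its centre 100 to 185 mm up from the lip and within 8 mm of the siding's middle), and all three green balls lie at rest in the tray, which stands flat on the table (all of step 3 and x of ball1 in the frame of tray_grip between 0 and 0.144 m and y of ball1 in the frame of tray_grip between -0.065 and 0.065 m and z of each of ball1, ball2, ball3 in the frame of tray_grip below -0.02 m and linear speed of each of ball1, ball2, ball3 below 0.05 m/s and x of ball2 in the frame of tray_grip between 0 and 0.144 m and y of ball2 in the frame of tray_grip between -0.065 and 0.065 m and x of ball3 in the frame of tray_grip between 0 and 0.144 m and y of ball3 in the frame of tray_grip between -0.065 and 0.065 m and angle between tray_grip's own z axis and vertical below 0.05 rad and height (world z) of tray_grip below 0.062 m).
It fails at once if the red ball is pushed with more than 15 N (contact force between the fingers and big_ball above 15 N).
It fails at once if the fingers press on the feeder with more than 15 N (contact force between the fingers and feeder above 15 N).
It fails at once if the red ball is lifted out of the feeder (z of big_ball in the frame of feeder above 0.135 m).
It fails at once if a bystander is moved more than 30 mm (distance of any of glue, can, vial, hammer, screwdriver, track, cup from where it was at the start of the episode above 0.03 m).
It also fails if it takes over 67 s, if anything falls off the work surface, if the arm or the gripper's body presses on something with over 40 N, if the wrist force passes 120 N, or if a joint passes its speed limit or range.

### The arm

A 6-joint arm with a two-finger parallel gripper is mounted at the origin on the work surface. World frame = base frame: x ahead of the robot, y to its left, z up, the work surface at z = 0. Lengths are in m, angles in degrees, forces in N, time in s.
With the tool pointing down it reaches from about 0.35 to 0.875 m from the base axis. Payload 4.2 kg.
Tool frame: the origin (TCP) lies on the centre line of the jaws, within the pads' length; the fingertips stand 11 mm ahead of it and the grasp point (between the pads) lies 8 mm behind it; z points along the fingers, y is the line along which they close (so a half turn about z gives the same grasp; the last joint's range is limited). The gripper opens to 87 mm and grips with 3 to 60 N. Pads are 19 mm wide; open, the fingers measure 117 mm over their backs; the gripper's body (75 mm by 190 mm) begins 51 mm behind the grasp point.
Start: joints at [91.364, 22.042, 0.453, 0, -68.411, -14.817], TCP at [0.145, 0.608, 0.234] pointing down, gripper open.
Joint ranges: [-179.83, 179.83], [-69.29, 118.12], [-61.27, 80.66], [-181.25, 117.63], [-171.15, -9.14], [-177.46, 177.46]. Speed limits (degrees/s): [159.86, 159.86, 180, 180, 180, 180].

### API

Orientations are given as a 3x3 rotation matrix whose columns are the frame's x, y, z axes.
In Python, from station import r gives the robot as it stands.
- The arm moves only by the tool servo_tool, never from a script. Its argument "commands" is a list that holds one entry, the list of rows, each a list of 7 numbers: the closure, from 0 (fully open) to 1 (shut), then the shift along the tool's x, y, z in mm, then the turn, a rotation vector about the tool's x, y, z in rad. In form: [[[claw, x, y, z, ax, ay, az], ...]]. A call has exactly 5 rows; each row is the pose to reach, as a shift and turn from the pose commanded when the call began, along the tool's axes at that moment; what a row does not reach only later rows make up. A row lasts 1/10 s, in which the tool goes at most 50 mm and 8.59 degrees, less where a joint would pass 70% of its speed; a pose out of reach is approached as far as the arm can. A call with a gripper value outside its range is refused whole. The fingers move at their own pace and stop on an object; the grip force is fixed at half the most. Time passes only in rows, so rows that repeat a pose let the fingers close, or fill a call up. It gives the time, the measured TCP pose, the force, the opening and the grip force at its end, in the units of the state.
- r.sense(): the state, without advancing time (a new reading comes with each control period).
- r.capture(name): name is "side" or "top" or "wrist"; returns a dict with "pixels" (400x640x3 uint8, red, green, blue), "camera_matrix" (3x3 intrinsics, pixels), "dist" ([k1, k2, p1, p2, k3] as OpenCV has them; the pictures are not rectified), "R" (3x3) and "t" (3): a world point X has camera coordinates R X + t. Camera axes: x right, y down, z forward; pixel columns grow to the right and rows downward; lengths in m; the calibration is good to about 2 mm. A picture is of the moment at which its call begins. There is no depth.
- r.finish_job(): hands the job in; it is judged then, once.
The state is a dict: "time_s": time; "joints": joint angles; "joint_velocities": joint speeds; "effort": joint torques, N m; "tcp_pos": TCP position; "ee_rot": TCP orientation; "wrist_force": force on the tool from outside, world axes, zero at the start; "moment": the same for the moment, N m; "gripper_width": opening from 0.0 (shut) to 1.0 (fully open); "gripper_force": force on a finger pad.
Only numpy, scipy, OpenCV 4.12 (cv2) and the standard library are available. Lean on these libraries where they do the work, as an engineer would, in place of code of your own. Each camera call takes 0.05 s, during which the arm holds its last target. There are 200 camera calls.

## Working session

There is one attempt and no reset: what is moved stays moved. The work goes in short steps, Python scripts to look and compute and a tool call to move; the robot and the scene stay as the last step left them, time stands still between calls to the robot, and variables do not carry over. Pictures are saved under pics/ and viewed, at most 12 in all, crops included, and the job is handed in when it is done.

Besides the shell and the picture viewer there is one more tool, called after "Emit:" as name(argument=value, ...), one argument or row to a line, values as JSON. servo_tool: Moves the arm, as the interface text tells. Its arguments: {"type":"object","properties":{"commands":{"type":"array","items":{"type":"array","items":{"type":"array","items":{"type":"number"}}}}},"required":["commands"]}

```bash
mkdir -p pics; ls; python3 - <<'E'
from station import r
import cv2,pickle
s=r.sense();print(s)
for n in ("top","side"):
    c=r.capture(n);pickle.dump(c,open(f"pics/{n}0.pkl","wb"))
    cv2.imwrite(f"pics/{n}0.png",c["pixels"][:,:,::-1]);print(n,c["camera_matrix"],c["dist"],c["R"],c["t"])
E
```

```text
pics
{'time_s': 0.0, 'joints': array([ 9.13645125e+01,  2.20884124e+01,  3.79491468e-01, -2.71851327e-02,
       -6.84106343e+01, -1.48180935e+01]), 'joint_velocities': array([-0.07576029, -0.04272561, -0.11620641, -0.05275683, -0.07431892,
        0.12811569]), 'effort': array([-1.21837405e-05, -3.90664852e+01,  1.87406623e+01,  4.21976477e+00,
        1.09374206e-02, -1.94520958e-04]), 'tcp_pos': array([0.14524935, 0.60729354, 0.23248702]), 'ee_rot': array([[ 9.72518012e-01, -2.32827326e-01, -3.91370422e-04],
       [-2.32827630e-01, -9.72515758e-01, -2.09650619e-03],
       [ 1.07510027e-04,  2.13001188e-03, -9.99997726e-01]]), 'wrist_force': array([ 0.25484021,  0.18803174, -0.21557252]), 'moment': array([ 0.00343242,  0.02320386, -0.00156488]), 'gripper_force': 0.0, 'gripper_width': 0.9954816545012259}
top [[377.59530177   0.         324.01156542]
 [  0.         377.59530177 202.43029068]
 [  0.           0.           1.        ]] [0.02351247 0.         0.         0.         0.        ] [[-0.02610836 -0.99952608  0.01630836]
 [-0.99834366  0.02523389 -0.05170286]
 [ 0.05126683 -0.01763122 -0.99852934]] [0.03847017 0.57283799 1.20321804]
side [[469.32252564   0.         319.24986994]
 [  0.         469.32252564 196.30646059]
 [  0.           0.           1.        ]] [-0.00969119  0.          0.          0.          0.        ] [[-0.95767346 -0.2875777   0.01267303]
 [-0.2226858   0.71223925 -0.66567731]
 [ 0.18240772 -0.6403236  -0.7461321 ]] [0.54772832 0.13738169 1.17226546]
```

View pics/top0.png

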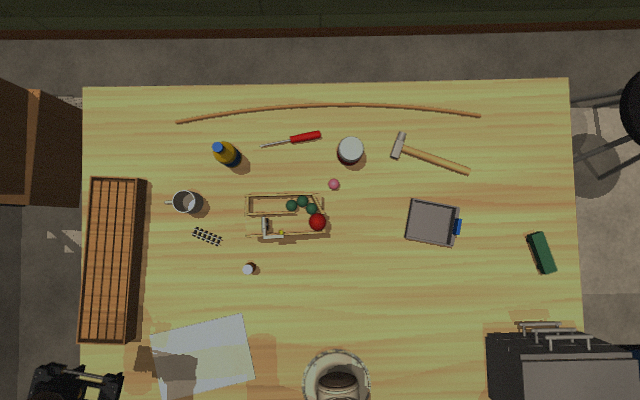

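View pics/side0.png

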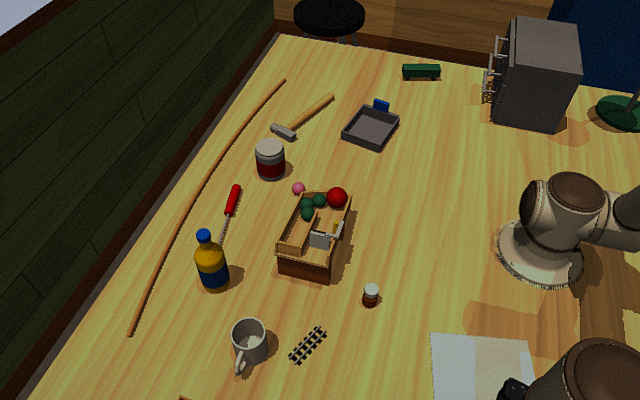

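Candidates: the red ball is at top (317,222); the red can (350,150), the red screwdriver (306,138) and the pink ball (333,184) are look-alikes. The tray tab is blue at top (458,227); the blue glue cap (217,147) is a look-alike. I choose the ball in the outlet and the tab on the grey tray.

```bash
cat > h.py <<'E'
import cv2,pickle,numpy as np
from station import r
def ray(c,uv):
    p=cv2.undistortPoints(np.array([[uv]],float),c["camera_matrix"],np.array(c["dist"])).ravel()
    R=np.array(c["R"]);return -R.T@np.array(c["t"]),R.T@np.r_[p,1]
def plane(c,uv,z):
    o,d=ray(c,uv);return o+d*(z-o[2])/d[2]
def tri(c1,a,c2,b):
    A=[];B=[]
    for c,u in((c1,a),(c2,b)):
        o,d=ray(c,u);d/=np.linalg.norm(d);P=np.eye(3)-np.outer(d,d);A.append(P);B.append(P@o)
    return np.linalg.lstsq(np.vstack(A),np.hstack(B),rcond=None)[0]
def proj(c,X):
    return cv2.projectPoints(np.array([X],float),cv2.Rodrigues(np.array(c["R"]))[0],np.array(c["t"]),c["camera_matrix"],np.array(c["dist"]))[0].ravel()
def blob(c,lo,hi,box):
    h=cv2.cvtColor(c["pixels"],cv2.COLOR_RGB2HSV);x0,y0,x1,y1=box
    m=np.zeros(h.shape[:2],np.uint8);m[y0:y1,x0:x1]=cv2.inRange(h,lo,hi)[y0:y1,x0:x1]
    n,l,s,ce=cv2.connectedComponentsWithStats(m)
    k=1+np.argmax(s[1:,4]);ct=cv2.findContours((l==k).astype(np.uint8),0,1)[0][0]
    return ce[k],s[k],ct
def load(n):return pickle.load(open(f"pics/{n}.pkl","rb"))
def snap(n,tag,box=None,k=1):
    c=r.capture(n);pickle.dump(c,open(f"pics/{n}{tag}.pkl","wb"));im=c["pixels"][:,:,::-1]
    if box:x0,y0,x1,y1=box;im=im[y0:y1,x0:x1]
    cv2.imwrite(f"pics/{n}{tag}.png",cv2.resize(im,None,fx=k,fy=k,interpolation=cv2.INTER_CUBIC));return c
E
python3 - <<'E'
from h import *
t,s=load("top0"),load("side0")
rt=blob(t,(0,150,60),(6,255,255),(300,205,335,240));rs=blob(s,(0,150,60),(6,255,255),(320,180,355,215))
print("red",rt[:2],rs[:2],tri(t,rt[0],s,rs[0]),plane(t,rt[0],.082))
bt=blob(t,(100,100,40),(130,255,255),(440,205,480,250));bs=blob(s,(100,100,40),(130,255,255),(360,90,400,120))
print("tab",bt[:2],bs[:2],tri(t,bt[0],s,bs[0]),plane(t,bt[0],.062),cv2.minAreaRect(bt[2]))
a=t["pixels"][180:250,235:475,::-1];b=s["pixels"][180:290,265:365,::-1]
a=cv2.resize(a,None,fx=3.3,fy=3.3,interpolation=cv2.INTER_CUBIC);b=cv2.resize(b,None,fx=3.3,fy=3.3,interpolation=cv2.INTER_CUBIC)
im=np.zeros((600,800,3),np.uint8);im[:231,:792]=a[:231];im[235:235+363,:330]=b[:363]
cv2.imwrite("pics/c1.png",np.clip(im*1.6,0,255))
E
```

```text
red (array([316.9569378 , 221.45454545]), array([309, 213,  17,  18, 209], dtype=int32)) (array([336.01879699, 195.59398496]), array([326, 187,  21,  18, 266], dtype=int32)) [0.51392214 0.04808573 0.08847478] [0.51288131 0.04786368 0.082     ]
tab (array([456.82142857, 226.27678571]), array([453, 219,   9,  16, 112], dtype=int32)) (array([380.42580645, 105.19354839]), array([373,  99,  16,  14, 155], dtype=int32)) [ 0.48788435 -0.38612629  0.05765443] [ 0.48686733 -0.38477729  0.062     ] ((456.7027282714844, 226.28378295898438), (7.069156646728516, 15.782302856445312), 9.462322235107422)[ WARN:0@0.296] global loadsave.cpp:1063 imwrite_ Unsupported depth image for selected encoder is fallbacked to CV_8U.
```

View pics/c1.png

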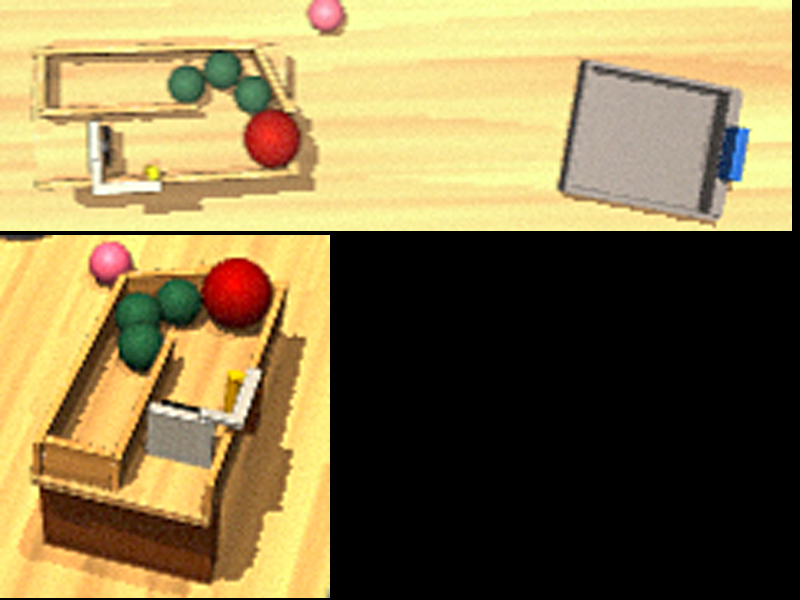

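The crop shows the red ball in the outlet (crop 272,138), the roller at (152,172), the buffer at (105,145), and the tray with its tab away from the feeder (735,155). The feeder's uphill direction runs to the left.

```bash
python3 - <<'E'
from h import *
t,s=load("top0"),load("side0")
def P(x,y,z):return plane(t,(235+x/3.3,180+y/3.3),z)
L=[("FL",300,173,.082),("BL",36,186,.132),("BR",34,45,.132),("R1",255,48,.092),("div",205,110,.102),("divB",40,115,.132),("roller",152,172,.09),("stopcorner",97,190,.13),("buf",108,145,.115),
("tFar1",585,60,.032),("tFar2",562,190,.032),("tN1",740,92,.032),("tN2",718,218,.032),("pink",325,15,.018)]
D={}
for n,x,y,z in L:D[n]=P(x,y,z);print(n,D[n].round(4))
a=lambda v:np.degrees(np.arctan2(v[1],v[0]))
print("ang L wall",a(D["BL"]-D["FL"]),"R",a(D["BR"]-D["R1"]),"div",a(D["divB"]-D["div"]),"tray",a(D["tFar1"]-D["tN1"]),a(D["tFar2"]-D["tN2"]))
for k in ("tFar","tN"):print((D[k+"1"]+D[k+"2"])/2)
print(a(D["tFar1"]-D["tFar2"]),a(D["tN1"]-D["tN2"]))
for n,b in(("g",(280,190,325,215)),):
    h=cv2.cvtColor(t["pixels"],cv2.COLOR_RGB2HSV)
E
```

```text
FL [0.479  0.0216 0.082 ]
BL [0.4752 0.2538 0.132 ]
BR [0.5989 0.2537 0.132 ]
R1 [0.5944 0.0599 0.092 ]
div [0.5386 0.1064 0.102 ]
divB [0.5372 0.2494 0.132 ]
roller [0.4837 0.1565 0.09  ]
stopcorner [0.4702 0.201  0.13  ]
buf [0.5093 0.1927 0.115 ]
tFar1 [ 0.5792 -0.2577  0.032 ]
tFar2 [ 0.4547 -0.2307  0.032 ]
tN1 [ 0.5445 -0.4062  0.032 ]
tN2 [ 0.4241 -0.3795  0.032 ]
pink [ 0.6304 -0.0082  0.018 ]
ang L wall 90.914474205939 R 88.65618873190031 div 90.54718591851982 tray 76.84464075768908 78.38360068933537
[ 0.51693971 -0.2441897   0.032     ]
[ 0.48429312 -0.39283143  0.032     ]
-12.219872066549543 -12.484339590260298
```

Emit:
servo_tool(
  commands=[
    [[0.3, 46, 18, -4, 0, 0, 0], [0.3, 92, 36, -8, 0, 0, 0], [0.3, 138, 54, -12, 0, 0, 0], [0.3, 184, 72, -16, 0, 0, 0], [0.3, 230, 90, -20, 0, 0, 0]],
  ],
)

```text
time_s: 0.6
tcp_pos: [0.3492, 0.4653, 0.2534]
ee_rot: [[0.973, -0.232, -0.0], [-0.232, -0.973, -0.001], [-0.0, 0.001, -1.0]]
wrist_force: [0.5, 1.2, -0.0]
gripper_width: 0.714
gripper_force: 0.0
```

Emit:
servo_tool(
  commands=[
    [[0.3, 39, 31, 0, 0, 0, 0], [0.3, 77, 62, 0, 0, 0, 0], [0.3, 116, 93, 0, 0, 0, 0], [0.3, 155, 124, 0, 0, 0, 0], [0.3, 193, 155, 0, 0, 0, 0]],
  ],
)

```text
time_s: 1.1
tcp_pos: [0.5005, 0.2692, 0.2532]
ee_rot: [[0.973, -0.233, -0.001], [-0.233, -0.973, -0.0], [-0.0, 0.0, -1.0]]
wrist_force: [0.2, 0.6, 0.8]
gripper_width: 0.697
gripper_force: 0.0
```

Emit:
servo_tool(
  commands=[
    [[0.3, 17, 45, 0, 0, 0, 0], [0.3, 34, 90, 0, 0, 0, 0], [0.3, 51, 135, 0, 0, 0, 0], [0.3, 68, 181, 0, 0, 0, 0], [0.3, 85, 226, 0, 0, 0, 0]],
  ],
)

```text
time_s: 1.6
tcp_pos: [0.5295, 0.0296, 0.2533]
ee_rot: [[0.973, -0.232, -0.001], [-0.232, -0.973, -0.0], [-0.001, 0.0, -1.0]]
wrist_force: [1.7, -0.1, 0.1]
gripper_width: 0.698
gripper_force: 0.0
```

Emit:
servo_tool(
  commands=[
    [[0.3, 7, 48, 0, 0, 0, 0], [0.3, 14, 95, 0, 0, 0, 0], [0.3, 22, 143, 0, 0, 0, 0], [0.3, 29, 190, 0, 0, 0, 0], [0.3, 36, 238, 0, 0, 0, 0]],
  ],
)

```text
time_s: 2.1
tcp_pos: [0.5088, -0.21, 0.2533]
ee_rot: [[0.973, -0.232, -0.0], [-0.232, -0.973, 0.0], [-0.001, -0.0, -1.0]]
wrist_force: [0.7, -0.3, 0.8]
gripper_width: 0.701
gripper_force: 0.0
```

Emit:
servo_tool(
  commands=[
    [[0.3, 5, 46, 0, 0, 0, 0], [0.3, 10, 92, 0, 0, 0, 0], [0.3, 14, 138, 10, 0, 0, 0], [0.3, 18, 175, 40, 0, 0, 0], [0.3, 18, 175, 80, 0, 0, 0]],
  ],
)

```text
time_s: 2.6
tcp_pos: [0.4862, -0.3872, 0.1736]
ee_rot: [[0.971, -0.237, 0.004], [-0.237, -0.971, -0.003], [0.004, 0.002, -1.0]]
wrist_force: [-0.4, 1.0, -0.7]
gripper_width: 0.698
gripper_force: 0.0
```

```bash
python3 - <<'E'
from h import *
c=snap("wrist","1")
ce,st,ct=blob(c,(100,100,30),(130,255,255),(0,0,640,400))
print(ce,st,cv2.minAreaRect(ct),plane(c,ce,.070),r.sense()["tcp_pos"],r.sense()["ee_rot"])
E
```

```text
[317.01195219 194.0936255 ] [ 309  160   16   70 1004] ((316.5, 194.5), (69.0, 15.0), 90.0) [ 0.49288393 -0.38571109  0.07      ] [ 0.48184006 -0.38228973  0.16424227] [[ 0.97110213 -0.23842925 -0.0105899 ]
 [-0.23834892 -0.97114404  0.00830906]
 [-0.01226544 -0.00554486 -0.9999094 ]]
```

View pics/wrist1.png

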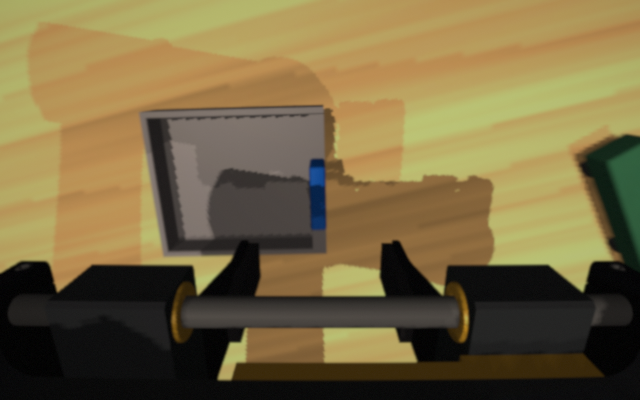

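The wrist view shows the tab at (317,194), square to the jaws and centred between the fingers (250 to 390). Next I descend and grip.

Emit:
servo_tool(
  commands=[
    [[0.3, 2, 0, 40, 0, 0, 0], [0.3, 4, 0, 75, 0, 0, 0], [0.3, 4, 0, 105, 0, 0, 0], [0.3, 4, 0, 119, 0, 0, 0], [0.3, 4, 0, 119, 0, 0, 0]],
  ],
)

```text
time_s: 3.15
tcp_pos: [0.4892, -0.3826, 0.0528]
ee_rot: [[0.973, -0.232, -0.004], [-0.232, -0.973, 0.002], [-0.005, -0.001, -1.0]]
wrist_force: [0.5, -0.1, -0.2]
gripper_width: 0.701
gripper_force: 0.0
```

Emit:
servo_tool(
  commands=[
    [[1, 0, 0, 0, 0, 0, 0], [1, 0, 0, 0, 0, 0, 0], [1, 0, 0, 0, 0, 0, 0], [1, 0, 0, 0, 0, 0, 0], [1, 0, 0, 0, 0, 0, 0]],
  ],
)

```text
time_s: 3.65
tcp_pos: [0.4904, -0.3837, 0.0553]
ee_rot: [[0.973, -0.233, 0.001], [-0.233, -0.973, -0.0], [0.001, 0.0, -1.0]]
wrist_force: [-0.4, 0.1, -0.3]
gripper_width: 0.331
gripper_force: 0.0
```

Emit:
servo_tool(
  commands=[
    [[1, 0, 0, 0, 0, 0, 0], [1, 0, 0, 0, 0, 0, 0], [1, 0, 0, 0, 0, 0, 0], [1, 0, 0, 0, 0, 0, 0], [1, 0, 0, 0, 0, 0, 0]],
  ],
)

```text
time_s: 4.15
tcp_pos: [0.4901, -0.3839, 0.0548]
ee_rot: [[0.973, -0.233, -0.0], [-0.233, -0.973, -0.0], [-0.0, 0.0, -1.0]]
wrist_force: [-1.9, -2.2, 2.3]
gripper_width: 0.136
gripper_force: 30.0
```

Emit:
servo_tool(
  commands=[
    [[1, -4, -26, 0, 0, 0, -0.04], [1, -9, -56, 0, 0, 0, -0.09], [1, -14, -88, 0, 0, 0, -0.14], [1, -19, -120, 0, 0, 0, -0.19], [1, -24, -150, 0, 0, 0, -0.234]],
  ],
)

```text
time_s: 4.65
tcp_pos: [0.5022, -0.2311, 0.0548]
ee_rot: [[1.0, 0.001, 0.001], [0.001, -1.0, -0.0], [0.001, 0.0, -1.0]]
wrist_force: [0.6, -2.6, 0.6]
gripper_width: 0.134
gripper_force: 30.0
```

Emit:
servo_tool(
  commands=[
    [[1, 2, -20, 0, 0, 0, 0], [1, 5, -45, 0, 0, 0, 0], [1, 8, -70, 0, 0, 0, 0], [1, 10, -90, 0, 0, 0, 0], [1, 10, -90, 0, 0, 0, 0]],
  ],
)

```text
time_s: 5.15
tcp_pos: [0.5124, -0.1398, 0.0547]
ee_rot: [[1.0, 0.002, 0.001], [0.002, -1.0, 0.001], [0.001, -0.001, -1.0]]
wrist_force: [0.2, 3.7, 2.5]
gripper_width: 0.136
gripper_force: 30.0
```

```bash
python3 - <<'E'
from h import *
a=r.capture("wrist");pickle.dump(a,open("pics/w2.pkl","wb"));s=snap("side","2");pickle.dump(a,open("pics/wrist2.pkl","wb"))
A=a["pixels"][:,:,::-1];B=cv2.resize(s["pixels"][60:260,240:440,::-1],(400,400))
cv2.imwrite("pics/c2.png",cv2.convertScaleAbs(cv2.resize(np.hstack([A,B]),(800,308)),alpha=1.4))
print(r.sense()["tcp_pos"])
E
```

```text
[ 0.51235207 -0.14130767  0.05475079]
```

View pics/c2.png

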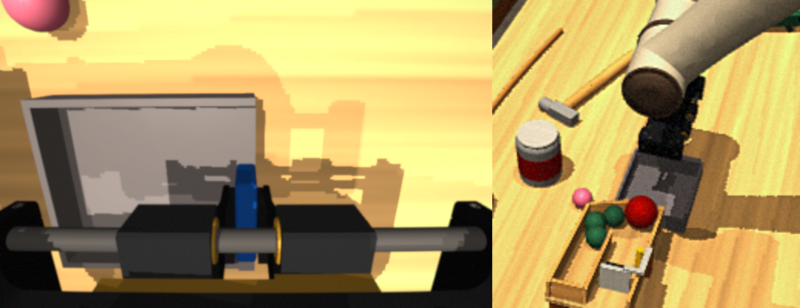

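The wrist view shows the tray gripped by its tab. The side view shows it lined up in front of the outlet, with the ball still jammed.

Emit:
servo_tool(
  commands=[
    [[1, 0, -15, 0, 0, 0, 0], [1, 0, -30, 0, 0, 0, 0], [1, 0, -45, 0, 0, 0, 0], [1, 0, -60, 0, 0, 0, 0], [1, 0, -60, 0, 0, 0, 0]],
  ],
)

```text
time_s: 5.75
tcp_pos: [0.5119, -0.0799, 0.0547]
ee_rot: [[1.0, 0.001, 0.001], [0.001, -1.0, 0.001], [0.001, -0.001, -1.0]]
wrist_force: [-0.7, 4.4, 4.1]
gripper_width: 0.132
gripper_force: 30.0
```

Emit:
servo_tool(
  commands=[
    [[0.5, 0, 0, 0, 0, 0, 0], [0.5, 0, 0, 0, 0, 0, 0], [0.5, 0, 0, 0, 0, 0, 0], [0.5, 0, 0, 0, 0, 0, 0], [0.5, 0, 0, 0, 0, 0, 0]],
  ],
)

```text
time_s: 6.25
tcp_pos: [0.5116, -0.0825, 0.0543]
ee_rot: [[1.0, -0.001, -0.001], [-0.001, -1.0, -0.0], [-0.001, 0.0, -1.0]]
wrist_force: [-0.5, 0.2, -0.0]
gripper_width: 0.465
gripper_force: 0.0
```

Emit:
servo_tool(
  commands=[
    [[0.5, 0, 4, -25, 0, 0, 0], [0.5, 0, 10, -60, 0, 0, 0], [0.5, 0, 10, -100, 0, 0, 0], [1, 0, 10, -130, 0, 0, 0], [1, 0, 10, -130, 0, 0, 0]],
  ],
)

```text
time_s: 6.75
tcp_pos: [0.5147, -0.0924, 0.1894]
ee_rot: [[1.0, -0.0, 0.01], [-0.0, -1.0, 0.0], [0.01, -0.0, -1.0]]
wrist_force: [0.6, 0.4, -0.6]
gripper_width: 0.394
gripper_force: 0.0
```

```bash
python3 - <<'E'
from h import *
s=snap("side","3");t=snap("top","3");w=snap("wrist","3")
B=cv2.resize(s["pixels"][120:300,250:400,::-1],(333,400));T=cv2.resize(t["pixels"][180:250,230:400,::-1],(467,192));W=cv2.resize(w["pixels"][:,:,::-1],(333,208))
im=np.zeros((400,800,3),np.uint8);im[:,:333]=B;im[:192,333:]=T;im[192:,333:666]=W
cv2.imwrite("pics/c3.png",cv2.convertScaleAbs(im,alpha=1.4))
rs=blob(s,(0,150,60),(6,255,255),(300,170,365,225));print(rs[:2])
try:
  rt=blob(t,(0,150,60),(6,255,255),(300,205,335,240));print(rt[:2],tri(t,rt[0],s,rs[0]))
except Exception as e:print(e)
print(r.sense()["tcp_pos"],r.sense()["gripper_width"])
E
```

```text
(array([335.88475836, 195.68773234]), array([326, 187,  21,  19, 269], dtype=int32))
attempt to get argmax of an empty sequence
[ 0.51107816 -0.09221573  0.18385662] 0.2668662707284857
```

View pics/c3.png

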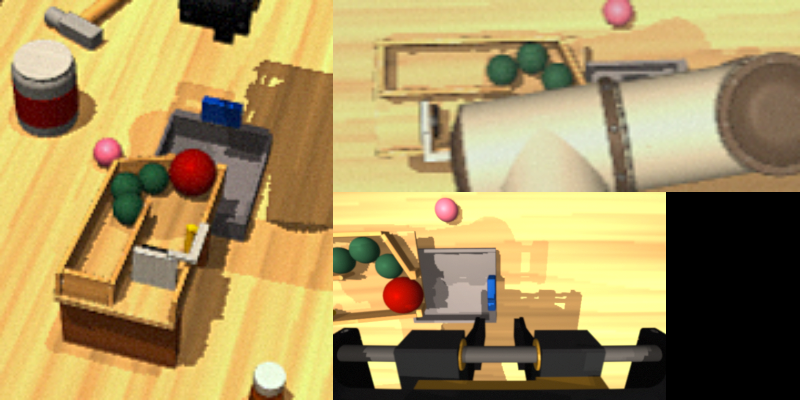

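The tray is under the outlet with its tab away from the feeder, and the red ball has not moved. Now I refine the ball, tab and lip from the wrist view.

```bash
python3 - <<'E'
from h import *
s=load("side3");w=load("wrist3")
rs=blob(s,(0,150,60),(6,255,255),(300,170,365,225))
rw=blob(w,(0,150,60),(6,255,255),(60,130,240,260));bw=blob(w,(100,100,40),(130,255,255),(200,100,400,300))
f=cv2.minEnclosingCircle(rw[2])
print("red",rw[:2],f,tri(w,f[0],s,rs[0]),plane(w,f[0],.082));print("tab",bw[0],plane(w,bw[0],.070))
k=640/333
for n,x,y,z in [("lipR",418,245,.08),("trayR",422,250,.032),("trayRn",495,248,.032),("trayLn",497,319,.032)]:
    print(n,plane(w,((x-333)*k,(y-192)*k),z))
print(r.sense()["tcp_pos"],r.sense()["wrist_force"],r.sense()["time_s"])
cv2.imwrite("pics/c4.png",cv2.convertScaleAbs(cv2.resize(w["pixels"][40:300,0:340,::-1],None,fx=2.2,fy=2.2),alpha=1.3))
E
```

```text
red (array([132.20903955, 198.48947098]), array([  96,  164,   71,   69, 3894], dtype=int32)) ((132.77987670898438, 199.16990661621094), 36.84394073486328) [0.51566056 0.04766853 0.08716415] [0.51418757 0.05059856 0.082     ]
tab [304.63243762 193.72552783] [ 0.51466491 -0.07908605  0.07      ]
lipR [0.58518405 0.01855343 0.08      ]
trayR [0.57513289 0.03356072 0.032     ]
trayRn [ 0.5777646  -0.08396493  0.032     ]
trayLn [ 0.45364709 -0.08653443  0.032     ]
[ 0.51107816 -0.09221573  0.18385662] [-0.56747746  0.30402072 -0.48987215] 6.9
```

View pics/c4.png

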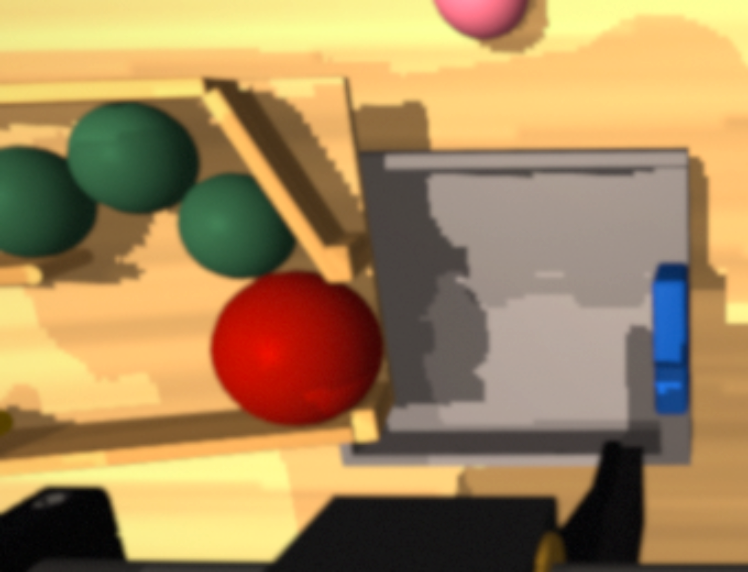

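```bash
python3 - <<'E'
from h import *
w=load("wrist3");s=load("side0");t=load("top0")
P=lambda x,y,z:plane(w,(x/2.2,y/2.2+40),z)
a,b=P(345,80,.05),P(390,400,.05);print("lip",a,b,"yaw",np.degrees(np.arctan2(*(a-b)[[1,0]]))+90)
print("mid",b)
p1,p2=P(368,440,.082),P(345,262,.082);print("posts outer L (z.082), R inner",p1,p2)
l1,l2=P(350,432,.083),P(30,447,.099);print("Lwall top",l1,l2,np.degrees(np.arctan2(*(l2-l1)[[1,0]])))
l1,l2=P(200,86,.092),P(0,98,.102);print("Rwall top",l1,l2,np.degrees(np.arctan2(*(l2-l1)[[1,0]])))
# back corners: triangulate top + side
px=lambda x,y:(265+x/3.3,180+(y-235)/3.3); pt=lambda x,y:(235+x/3.3,180+y/3.3)
bl=tri(t,pt(36,186),s,px(212,520));br=tri(t,pt(34,45),s,px(36,480));print("back",bl,br,np.degrees(np.arctan2(*(br-bl)[[1,0]]))+90)
E
```

```text
lip [0.60283968 0.03401316 0.05      ] [0.48314058 0.03263477 0.05      ] yaw 90.6597561779648
mid [0.48314058 0.03263477 0.05      ]
posts outer L (z.082), R inner [0.48050934 0.02867878 0.082     ] [0.54489303 0.02783309 0.082     ]
Lwall top [0.48404328 0.03423891 0.083     ] [0.48516584 0.13801609 0.099     ] 89.3802583165574
Rwall top [0.60079247 0.06005017 0.092     ] [0.59827638 0.11470988 0.102     ] 92.63557203749659
back [0.47332661 0.26009559 0.09785459] [0.59914328 0.26056907 0.09111201] 90.2156166110437
```

Emit:
servo_tool(
  commands=[
    [[1, 1, -35, 0, 0, 0, 0], [1, 2, -65, 0, 0, 0, 0], [1, 2, -65, 40, 0, 0, 0], [1, 2, -65, 80, 0, 0, 0], [1, 2, -65, 101, 0, 0, 0]],
  ],
)

```text
time_s: 7.4
tcp_pos: [0.5106, -0.0274, 0.079]
ee_rot: [[1.0, -0.001, -0.008], [-0.001, -1.0, -0.001], [-0.008, 0.001, -1.0]]
wrist_force: [0.5, -0.4, 0.3]
gripper_width: 0.008
gripper_force: 0.0
```

Emit:
servo_tool(
  commands=[
    [[1, 0, -3, 0, 0, 0, 0], [1, 0, -6, 0, 0, 0, 0], [1, 0, -9, 0, 0, 0, 0], [1, 0, -12, 0, 0, 0, 0], [1, 0, -12, 0, 0, 0, 0]],
  ],
)

```text
time_s: 7.9
tcp_pos: [0.5146, -0.0146, 0.0847]
ee_rot: [[1.0, -0.0, 0.002], [-0.0, -1.0, 0.001], [0.002, -0.001, -1.0]]
wrist_force: [0.8, -0.3, 0.3]
gripper_width: 0.007
gripper_force: 0.0
```

```bash
python3 - <<'E'
from h import *
s=snap("side","5");w=snap("wrist","5")
cv2.imwrite("pics/c5.png",cv2.convertScaleAbs(np.hstack([cv2.resize(w["pixels"][:,:,::-1],(480,300)),cv2.resize(s["pixels"][140:290,260:420,::-1],(320,300))]),alpha=1.4))
q=r.sense();print(q["tcp_pos"],q["wrist_force"],q["gripper_width"],q["time_s"])
E
```

```text
[ 0.51424517 -0.0149319   0.08430837] [0.7290798  0.22838339 0.39531726] 0.005034008637687087 8.0
```

View pics/c5.png

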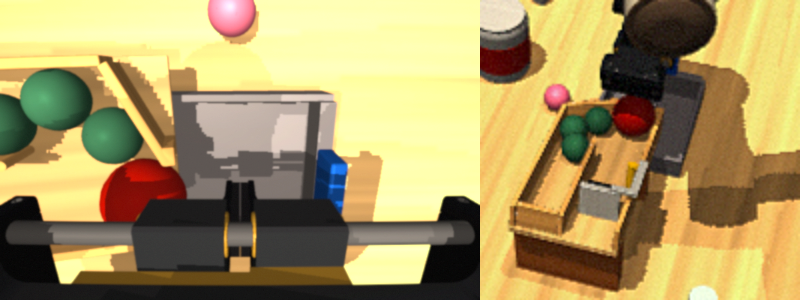

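The closed fingers stand just in front of the red ball, centred on the outlet. I start the gentle push.

Emit:
servo_tool(
  commands=[
    [[1, 0, -5, 0, 0, 0, 0], [1, 0, -10, 0, 0, 0, 0], [1, 0, -15, 0, 0, 0, 0], [1, 0, -19, 0, 0, 0, 0], [1, 0, -23, 0, 0, 0, 0]],
  ],
)

```text
time_s: 8.5
tcp_pos: [0.5139, 0.0083, 0.0835]
ee_rot: [[1.0, -0.001, -0.0], [-0.001, -1.0, -0.0], [-0.0, 0.0, -1.0]]
wrist_force: [0.5, 0.3, 0.6]
gripper_width: 0.005
gripper_force: 0.0
```

Emit:
servo_tool(
  commands=[
    [[1, 0, -3, -0.5, 0, 0, 0], [1, 0, -6, -1.2, 0, 0, 0], [1, 0, -9, -2, 0, 0, 0], [1, 0, -12, -2.5, 0, 0, 0], [1, 0, -15, -3, 0, 0, 0]],
  ],
)

```text
time_s: 9.0
tcp_pos: [0.5139, 0.0228, 0.0867]
ee_rot: [[1.0, -0.001, -0.0], [-0.001, -1.0, -0.0], [-0.0, 0.0, -1.0]]
wrist_force: [1.0, -2.1, 0.8]
gripper_width: 0.006
gripper_force: 1.0
```

Emit:
servo_tool(
  commands=[
    [[1, 0, -4, -0.9, 0, 0, 0], [1, 0, -8, -1.7, 0, 0, 0], [1, 0, -12, -2.5, 0, 0, 0], [1, 0, -16, -3.4, 0, 0, 0], [1, 0, -20, -4.3, 0, 0, 0]],
  ],
)

```text
time_s: 9.5
tcp_pos: [0.5139, 0.0434, 0.0909]
ee_rot: [[1.0, -0.001, -0.0], [-0.001, -1.0, 0.0], [-0.0, -0.0, -1.0]]
wrist_force: [-0.2, -0.9, 0.5]
gripper_width: 0.004
gripper_force: 0.3
```

```bash
python3 - <<'E'
from h import *
s=snap("side","6");w=snap("wrist","6")
cv2.imwrite("pics/c6.png",cv2.convertScaleAbs(np.hstack([cv2.resize(w["pixels"][:,:,::-1],(480,300)),cv2.resize(s["pixels"][140:290,260:420,::-1],(320,300))]),alpha=1.4))
q=r.sense();print(q["tcp_pos"],q["wrist_force"],q["gripper_width"],q["time_s"])
rs=blob(s,(0,150,60),(6,255,255),(290,170,365,265));o,d=ray(s,rs[0]);k=(.513-o[0])/d[0];print(rs[:2],"ball",o+d*k)
E
```

```text
[0.51416242 0.04358442 0.09097821] [ 0.16644735 -0.40436034  0.54698888] 0.0009134325118894642 9.6
(array([333.45, 206.45]), array([330, 205,   9,   4,  20], dtype=int32)) ball [0.513      0.07828818 0.08102229]
```

View pics/c6.png

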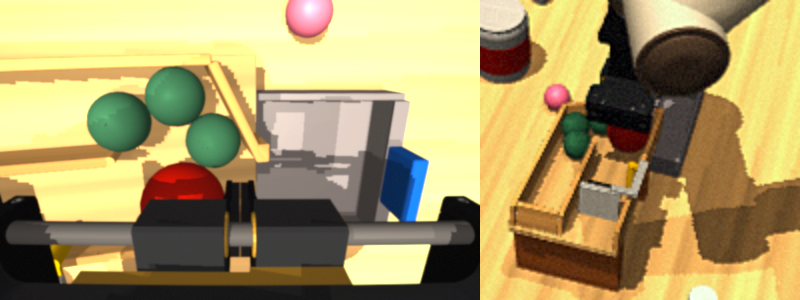

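The red ball (wrist 183,200) moves with the fingers, and the greens still wait beside it. I carry on.

Emit:
servo_tool(
  commands=[
    [[1, 0, -4, -0.9, 0, 0, 0], [1, 0, -8, -1.7, 0, 0, 0], [1, 0, -12, -2.5, 0, 0, 0], [1, 0, -16, -3.4, 0, 0, 0], [1, 0, -20, -4.3, 0, 0, 0]],
  ],
)

```text
time_s: 10.1
tcp_pos: [0.514, 0.0632, 0.0952]
ee_rot: [[1.0, -0.001, 0.0], [-0.001, -1.0, -0.0], [0.0, 0.0, -1.0]]
wrist_force: [-0.6, -0.3, -0.6]
gripper_width: 0.004
gripper_force: 0.3
```

Emit:
servo_tool(
  commands=[
    [[1, 0, -3, -0.6, 0, 0, 0], [1, 0, -6, -1.3, 0, 0, 0], [1, 0, -9, -2, 0, 0, 0], [1, 0, -12, -2.5, 0, 0, 0], [1, 0, -15, -3.2, 0, 0, 0]],
  ],
)

```text
time_s: 10.6
tcp_pos: [0.5139, 0.0781, 0.0984]
ee_rot: [[1.0, -0.001, -0.0], [-0.001, -1.0, -0.0], [-0.0, 0.0, -1.0]]
wrist_force: [0.6, -0.3, 0.2]
gripper_width: 0.006
gripper_force: 0.3
```

Emit:
servo_tool(
  commands=[
    [[1, 0, -2, -0.4, 0, 0, 0], [1, 0, -4, -0.8, 0, 0, 0], [1, 0, -6, -1.3, 0, 0, 0], [1, 0, -8, -1.7, 0, 0, 0], [1, 0, -10, -2.1, 0, 0, 0]],
  ],
)

```text
time_s: 11.1
tcp_pos: [0.514, 0.088, 0.1005]
ee_rot: [[1.0, -0.001, -0.0], [-0.001, -1.0, -0.0], [-0.0, 0.0, -1.0]]
wrist_force: [0.2, -0.4, -0.5]
gripper_width: 0.005
gripper_force: 0.3
```

Emit:
servo_tool(
  commands=[
    [[1, 0, -1.5, -0.3, 0, 0, 0], [1, 0, -3, -0.6, 0, 0, 0], [1, 0, -4.5, -0.9, 0, 0, 0], [1, 0, -6, -1.3, 0, 0, 0], [1, 0, -7.5, -1.6, 0, 0, 0]],
  ],
)

```text
time_s: 11.6
tcp_pos: [0.514, 0.0955, 0.1021]
ee_rot: [[1.0, -0.001, -0.0], [-0.001, -1.0, -0.0], [-0.0, 0.0, -1.0]]
wrist_force: [-0.2, -0.6, 0.3]
gripper_width: 0.002
gripper_force: 0.3
```

```bash
python3 - <<'E'
from h import *
s=snap("side","7");w=snap("wrist","7")
cv2.imwrite("pics/c7.png",cv2.convertScaleAbs(np.hstack([cv2.resize(w["pixels"][:,:,::-1],(480,300)),cv2.resize(s["pixels"][140:290,260:420,::-1],(320,300))]),alpha=1.4))
q=r.sense();print(q["tcp_pos"],q["wrist_force"],q["time_s"])
E
```

```text
[0.51408077 0.09563817 0.10207468] [-0.3616783  -0.24465034  0.48106043] 11.7
```

View pics/c7.png

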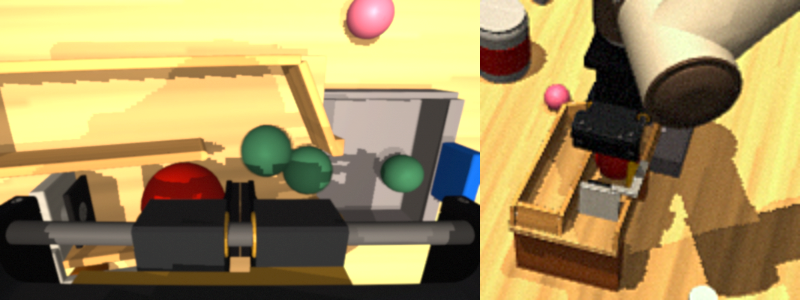

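The first green is in the tray (403,173), two more are leaving, and the red ball is at the siding mouth. I check the stop's height against the gripper body.

```bash
python3 - <<'E'
from h import *
s=load("side0");t=load("top0")
px=lambda x,y:(265+x/3.3,180+(y-235)/3.3); pt=lambda x,y:(235+x/3.3,180+y/3.3)
print(tri(t,pt(90,123),s,px(150,403)),tri(t,pt(97,190),s,px(238,424)),tri(t,pt(160,185),s,px(260,372)))
E
```

```text
[0.5305562  0.20588486 0.13411541] [0.47109459 0.20138874 0.12867587] [0.47175139 0.14661856 0.11871541]
```

Emit:
servo_tool(
  commands=[
    [[1, 0, -1, -0.2, 0, 0, 0], [1, 0, -2, -0.4, 0, 0, 0], [1, 0, -3, -0.6, 0, 0, 0], [1, 0, -4, -0.8, 0, 0, 0], [1, 0, -5, -1, 0, 0, 0]],
  ],
)

```text
time_s: 12.2
tcp_pos: [0.514, 0.1004, 0.1031]
ee_rot: [[1.0, -0.001, -0.0], [-0.001, -1.0, -0.0], [-0.0, 0.0, -1.0]]
wrist_force: [0.0, -1.1, 1.1]
gripper_width: 0.003
gripper_force: 0.3
```

Emit:
servo_tool(
  commands=[
    [[1, 0, -1, -0.2, 0, 0, 0], [1, 0, -2, -0.4, 0, 0, 0], [1, 0, -3, -0.6, 0, 0, 0], [1, 0, -4, -0.8, 0, 0, 0], [1, 0, -5, -1, 0, 0, 0]],
  ],
)

```text
time_s: 12.7
tcp_pos: [0.5137, 0.105, 0.104]
ee_rot: [[1.0, -0.001, -0.001], [-0.001, -1.0, -0.001], [-0.001, 0.001, -1.0]]
wrist_force: [-0.5, -2.7, 2.3]
gripper_width: 0.001
gripper_force: 1.4
```

Emit:
servo_tool(
  commands=[
    [[1, 0, -1, -0.2, 0, 0, 0], [1, 0, -2, -0.4, 0, 0, 0], [1, 0, -3, -0.6, 0, 0, 0], [1, 0, -4, -0.8, 0, 0, 0], [1, 0, -4, -0.8, 0, 0, 0]],
  ],
)

```text
time_s: 13.2
tcp_pos: [0.5137, 0.1093, 0.1048]
ee_rot: [[1.0, -0.001, -0.001], [-0.001, -1.0, -0.0], [-0.001, 0.0, -1.0]]
wrist_force: [-0.6, -4.1, 1.7]
gripper_width: 0.006
gripper_force: 1.8
```

Emit:
servo_tool(
  commands=[
    [[1, 0, -0.8, -0.2, 0, 0, 0], [1, 0, -1.6, -0.3, 0, 0, 0], [1, 0, -2.4, -0.5, 0, 0, 0], [1, 0, -3.2, -0.7, 0, 0, 0], [1, 0, -4, -0.9, 0, 0, 0]],
  ],
)

```text
time_s: 13.7
tcp_pos: [0.5139, 0.1133, 0.1057]
ee_rot: [[1.0, -0.001, -0.0], [-0.001, -1.0, -0.0], [-0.0, 0.0, -1.0]]
wrist_force: [-2.5, -4.5, 0.9]
gripper_width: 0.008
gripper_force: 2.2
```

Emit:
servo_tool(
  commands=[
    [[1, 0, -0.6, -0.1, 0, 0, 0], [1, 0, -1.2, -0.3, 0, 0, 0], [1, 0, -1.8, -0.4, 0, 0, 0], [1, 0, -2.4, -0.5, 0, 0, 0], [1, 0, -3, -0.6, 0, 0, 0]],
  ],
)

```text
time_s: 14.2
tcp_pos: [0.514, 0.1164, 0.1064]
ee_rot: [[1.0, -0.001, -0.0], [-0.001, -1.0, -0.0], [-0.0, 0.0, -1.0]]
wrist_force: [-1.0, -4.6, 1.2]
gripper_width: 0.002
gripper_force: 2.2
```

Emit:
servo_tool(
  commands=[
    [[1, 0, -0.6, -0.1, 0, 0, 0], [1, 0, -1.2, -0.3, 0, 0, 0], [1, 0, -1.8, -0.4, 0, 0, 0], [1, 0, -2.4, -0.5, 0, 0, 0], [1, 0, -3, -0.6, 0, 0, 0]],
  ],
)

```text
time_s: 14.7
tcp_pos: [0.514, 0.1194, 0.1069]
ee_rot: [[1.0, -0.001, -0.0], [-0.001, -1.0, -0.0], [-0.0, 0.0, -1.0]]
wrist_force: [-1.0, -3.9, 1.9]
gripper_width: 0.005
gripper_force: 2.2
```

Emit:
servo_tool(
  commands=[
    [[1, 0, -0.6, -0.1, 0, 0, 0], [1, 0, -1.2, -0.3, 0, 0, 0], [1, 0, -1.8, -0.4, 0, 0, 0], [1, 0, -2.4, -0.5, 0, 0, 0], [1, 0, -3, -0.6, 0, 0, 0]],
  ],
)

```text
time_s: 15.2
tcp_pos: [0.5141, 0.1225, 0.1076]
ee_rot: [[1.0, -0.001, 0.0], [-0.001, -1.0, 0.0], [0.0, -0.0, -1.0]]
wrist_force: [-0.8, -4.1, 1.8]
gripper_width: 0.003
gripper_force: 1.9
```

Emit:
servo_tool(
  commands=[
    [[1, 0, -0.5, -0.1, 0, 0, 0], [1, 0, -1, -0.2, 0, 0, 0], [1, 0, -1.5, -0.3, 0, 0, 0], [1, 0, -2, -0.4, 0, 0, 0], [1, 0, -2, -0.4, 0, 0, 0]],
  ],
)

```text
time_s: 15.7
tcp_pos: [0.5142, 0.1246, 0.108]
ee_rot: [[1.0, -0.001, 0.0], [-0.001, -1.0, 0.0], [0.0, -0.0, -1.0]]
wrist_force: [-1.0, -2.5, 0.6]
gripper_width: 0.008
gripper_force: 1.5
```

Emit:
servo_tool(
  commands=[
    [[1, 0, -0.5, -0.1, 0, 0, 0], [1, 0, -1, -0.2, 0, 0, 0], [1, 0, -1.5, -0.3, 0, 0, 0], [1, 0, -2, -0.4, 0, 0, 0], [1, 0, -2, -0.4, 0, 0, 0]],
  ],
)

```text
time_s: 16.2
tcp_pos: [0.5142, 0.1266, 0.1084]
ee_rot: [[1.0, -0.001, 0.001], [-0.001, -1.0, 0.0], [0.001, -0.0, -1.0]]
wrist_force: [-0.9, -2.1, 0.1]
gripper_width: 0.005
gripper_force: 1.3
```

Emit:
servo_tool(
  commands=[
    [[1, 0, -0.5, -0.1, 0, 0, 0], [1, 0, -1, -0.2, 0, 0, 0], [1, 0, -1.5, -0.3, 0, 0, 0], [1, 0, -2, -0.4, 0, 0, 0], [1, 0, -2, -0.4, 0, 0, 0]],
  ],
)

```text
time_s: 16.7
tcp_pos: [0.5145, 0.1288, 0.1089]
ee_rot: [[1.0, -0.001, 0.001], [-0.001, -1.0, 0.001], [0.001, -0.001, -1.0]]
wrist_force: [-0.8, -1.3, 0.5]
gripper_width: 0.006
gripper_force: 0.8
```

Emit:
servo_tool(
  commands=[
    [[1, 0, -0.5, -0.1, 0, 0, 0], [1, 0, -1, -0.2, 0, 0, 0], [1, 0, -1.5, -0.3, 0, 0, 0], [1, 0, -2, -0.4, 0, 0, 0], [1, 0, -2, -0.4, 0, 0, 0]],
  ],
)

```text
time_s: 17.2
tcp_pos: [0.5139, 0.1302, 0.1091]
ee_rot: [[1.0, -0.001, -0.0], [-0.001, -1.0, -0.0], [-0.0, 0.0, -1.0]]
wrist_force: [-0.7, -2.4, 1.2]
gripper_width: 0.005
gripper_force: 1.6
```

Emit:
servo_tool(
  commands=[
    [[1, 0, -0.4, -0.1, 0, 0, 0], [1, 0, -0.8, -0.2, 0, 0, 0], [1, 0, -1, -0.2, 0, 0, 0], [1, 0, -1, -0.2, 0, 0, 0], [1, 0, -1, -0.2, 0, 0, 0]],
  ],
)

```text
time_s: 17.7
tcp_pos: [0.5138, 0.1308, 0.1093]
ee_rot: [[1.0, -0.001, -0.001], [-0.001, -1.0, -0.001], [-0.001, 0.001, -1.0]]
wrist_force: [-0.3, -6.0, 0.6]
gripper_width: 0.004
gripper_force: 2.6
```

Stiff rise (about 3.5 N for 1 mm), so this is the buffer. A little further.

Emit:
servo_tool(
  commands=[
    [[1, 0, -0.3, 0, 0, 0, 0], [1, 0, -0.6, -0.1, 0, 0, 0], [1, 0, -0.8, -0.1, 0, 0, 0], [1, 0, -0.8, -0.1, 0, 0, 0], [1, 0, -0.8, -0.1, 0, 0, 0]],
  ],
)

```text
time_s: 18.2
tcp_pos: [0.5138, 0.1313, 0.1094]
ee_rot: [[1.0, -0.001, -0.001], [-0.001, -1.0, -0.001], [-0.001, 0.001, -1.0]]
wrist_force: [0.2, -6.2, 0.3]
gripper_width: 0.004
gripper_force: 3.3
```

Emit:
servo_tool(
  commands=[
    [[1, 0, -0.3, 0, 0, 0, 0], [1, 0, -0.6, -0.1, 0, 0, 0], [1, 0, -0.6, -0.1, 0, 0, 0], [1, 0, -0.6, -0.1, 0, 0, 0], [1, 0, -0.6, -0.1, 0, 0, 0]],
  ],
)

```text
time_s: 18.7
tcp_pos: [0.5137, 0.1316, 0.1094]
ee_rot: [[1.0, -0.001, -0.001], [-0.001, -1.0, -0.002], [-0.001, 0.002, -1.0]]
wrist_force: [-0.2, -7.0, 0.2]
gripper_width: 0.009
gripper_force: 3.7
```

Emit:
servo_tool(
  commands=[
    [[1, 0, -0.3, 0, 0, 0, 0], [1, 0, -0.6, -0.1, 0, 0, 0], [1, 0, -0.6, -0.1, 0, 0, 0], [1, 0, -0.6, -0.1, 0, 0, 0], [1, 0, -0.6, -0.1, 0, 0, 0]],
  ],
)

```text
time_s: 19.2
tcp_pos: [0.5137, 0.1319, 0.1095]
ee_rot: [[1.0, -0.001, -0.001], [-0.001, -1.0, -0.002], [-0.001, 0.002, -1.0]]
wrist_force: [0.1, -8.0, 0.8]
gripper_width: 0.004
gripper_force: 4.1
```

Pressed at 8 N. Now I back off slowly along the slope.

Emit:
servo_tool(
  commands=[
    [[1, 0, 0.8, 0.1, 0, 0, 0], [1, 0, 1.6, 0.2, 0, 0, 0], [1, 0, 2.6, 0.4, 0, 0, 0], [1, 0, 4, 0.7, 0, 0, 0], [1, 0, 5.5, 1, 0, 0, 0]],
  ],
)

```text
time_s: 19.7
tcp_pos: [0.5149, 0.1289, 0.109]
ee_rot: [[1.0, -0.0, 0.002], [-0.0, -1.0, 0.002], [0.002, -0.002, -1.0]]
wrist_force: [0.2, -0.1, -0.8]
gripper_width: 0.007
gripper_force: 0.0
```

Emit:
servo_tool(
  commands=[
    [[1, 0, 2, 0.4, 0, 0, 0], [1, 0, 4, 0.8, 0, 0, 0], [1, 0, 6, 1, 0, 0, 0], [1, 0, 8, 1, 0, 0, 0], [1, 0, 8, 1, 0, 0, 0]],
  ],
)

```text
time_s: 20.2
tcp_pos: [0.514, 0.1197, 0.1077]
ee_rot: [[1.0, -0.001, 0.0], [-0.001, -1.0, 0.0], [0.0, -0.0, -1.0]]
wrist_force: [-0.3, -1.0, 0.2]
gripper_width: 0.007
gripper_force: 0.0
```

Emit:
servo_tool(
  commands=[
    [[1, 0, 0, -20, 0, 0, 0], [1, 0, 0, -50, 0, 0, 0], [1, 0, 0, -90, 0, 0, 0], [1, 0, 30, -130, 0, 0, 0], [1, 0, 60, -150, 0, 0, 0]],
  ],
)

```text
time_s: 20.7
tcp_pos: [0.5154, 0.06, 0.2617]
ee_rot: [[1.0, 0.002, 0.006], [0.002, -1.0, 0.002], [0.006, -0.002, -1.0]]
wrist_force: [-0.1, 0.5, 1.1]
gripper_width: 0.005
gripper_force: 0.0
```

Emit:
servo_tool(
  commands=[
    [[1, 0, 45, 0, 0, 0, 0], [1, 0, 90, 0, 0, 0, 0], [1, 0, 110, 0, 0, 0, 0], [1, 0, 110, 0, 0, 0, 0], [1, 0, 110, 0, 0, 0, 0]],
  ],
)

```text
time_s: 21.2
tcp_pos: [0.5138, -0.0503, 0.2576]
ee_rot: [[1.0, -0.002, 0.0], [-0.002, -1.0, 0.0], [0.0, -0.0, -1.0]]
wrist_force: [0.1, 0.4, -0.0]
gripper_width: 0.007
gripper_force: 0.0
```

```bash
python3 - <<'E'
from h import *
s=snap("side","8");w=snap("wrist","8")
cv2.imwrite("pics/c8.png",cv2.convertScaleAbs(np.hstack([cv2.resize(w["pixels"][:,:,::-1],(480,300)),cv2.resize(s["pixels"][140:290,260:420,::-1],(320,300))]),alpha=1.4))
q=r.sense();print(q["tcp_pos"],q["wrist_force"],q["time_s"])
rs=blob(s,(0,150,60),(6,255,255),(290,170,365,265));o,d=ray(s,rs[0]);print(rs[:2],o+d*(.513-o[0])/d[0])
E
```

```text
[ 0.51395969 -0.04939131  0.25760709] [0.01422486 0.57548997 0.84324443] 21.3
(array([322.79693487, 224.16858238]), array([312, 216,  22,  17, 261], dtype=int32)) [0.513      0.1739715  0.12635643]
```

View pics/c8.png

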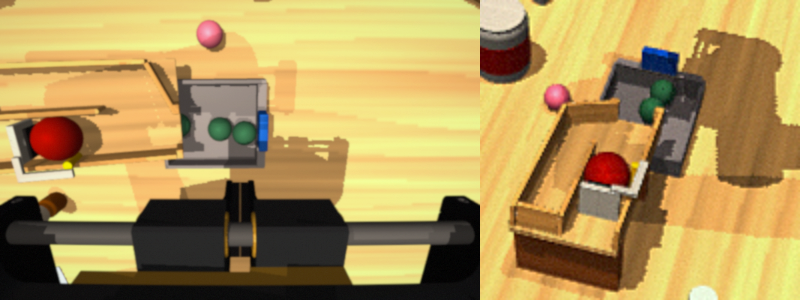

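The red ball rests against the stop (55,138), and three greens are in the tray (244,132), (219,128) and (185,125, partly under the lip). I check that everything is at rest.

Emit:
servo_tool(
  commands=[
    [[1, 0, 0, 0, 0, 0, 0], [1, 0, 0, 0, 0, 0, 0], [1, 0, 0, 0, 0, 0, 0], [1, 0, 0, 0, 0, 0, 0], [1, 0, 0, 0, 0, 0, 0]],
  ],
)

```text
time_s: 21.8
tcp_pos: [0.5139, -0.05, 0.2576]
ee_rot: [[1.0, -0.0, -0.0], [-0.0, -1.0, -0.0], [-0.0, 0.0, -1.0]]
wrist_force: [-0.2, 0.0, 0.2]
gripper_width: 0.004
gripper_force: 0.0
```

Emit:
servo_tool(
  commands=[
    [[1, 0, 0, 0, 0, 0, 0], [1, 0, 0, 0, 0, 0, 0], [1, 0, 0, 0, 0, 0, 0], [1, 0, 0, 0, 0, 0, 0], [1, 0, 0, 0, 0, 0, 0]],
  ],
)

```text
time_s: 22.3
tcp_pos: [0.5139, -0.0502, 0.2577]
ee_rot: [[1.0, -0.001, 0.0], [-0.001, -1.0, -0.0], [0.0, 0.0, -1.0]]
wrist_force: [0.1, 0.2, -0.0]
gripper_width: 0.006
gripper_force: 0.0
```

```bash
python3 - <<'E'
from h import *
import time
def g(w):
    h=cv2.cvtColor(w["pixels"],cv2.COLOR_RGB2HSV)
    out=[]
    m=cv2.inRange(h,(65,90,20),(95,255,255));m[280:]=0
    n,l,s,ce=cv2.connectedComponentsWithStats(m)
    for i in range(1,n):
        if s[i,4]>60:out.append((ce[i].round(1),s[i,4],plane(w,ce[i],.022).round(3)))
    q=blob(w,(0,150,60),(6,255,255),(0,130,140,240));return out,q[0],plane(w,q[0],.115)
for i in range(2):
    w=r.capture("wrist");print(g(w))
    for _ in range(8):r.capture("top")
E
```

```text
([(array([246.9, 166.1]), np.int32(196), array([0.511, 0.032, 0.022])), (array([292.5, 171.7]), np.int32(685), array([ 0.505, -0.019,  0.022])), (array([324.9, 176.9]), np.int32(710), array([ 0.499, -0.055,  0.022]))], array([ 69.05421463, 184.41774972]), array([0.51670685, 0.16881843, 0.115     ]))
([(array([246.8, 165.9]), np.int32(195), array([0.512, 0.032, 0.022])), (array([292.5, 171.7]), np.int32(687), array([ 0.505, -0.019,  0.022])), (array([324.9, 176.9]), np.int32(713), array([ 0.499, -0.055,  0.022]))], array([ 69.10222222, 184.37962963]), array([0.51672844, 0.16880393, 0.115     ]))
```

```bash
python3 -c "
from station import r
print(r.finish_job())"
```

```text
the job is handed in; nothing more can be done
None
```

The job is handed in (no verdict came back): the tray stands under the outlet, the red ball was pressed against the buffer at about 8 N and stayed there when let go, and all three green balls lie still in the tray.

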